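# Let the bench winch back two teeth

### The job

Let the bench winch's drum back by exactly two teeth: lift the red pawl clear of the toothed wheel, turn the crank back, and push the pawl fully down again into the gap of the second tooth. Then lean gently on the crank in the same turning-back direction, about 10 N at the handle and held for a moment, so that the tooth is felt firmly against the pawl without being forced, and let go. Leave the glue bottle, the tin and the offcut where they are.

Things in the scene. Friction and masses are not known exactly. Their poses are not given: they have to be found in the camera images.
- winch: Orange bench winch, fixed; base plate 200 (x) by 270 mm (y), 12 thick; origin at the centre of its underside; x along the axle towards the crank, z up. Along x: rear cheek at -85 mm, drum, 16 mm thick toothed wheel at 0, slim front cheek at 22, crank arm at 40. Nothing stands higher than the pawl's ball.
- axle (a point): Point on the axle's line, 115 mm above the bench, in the plane of the middle of the crank handle (76 mm from the wheel's plane along the winch's x). Axes as the winch.
- drum (a joint): Angle of drum, wheel and crank, rad, growing as it turns BACK (its top goes to the winch's +y: clockwise seen from the crank's side). Near 0 the first tooth touches the seated pawl; it starts 0.07 to 0.085 short of 0. Two teeth back the tooth touches near 1.05: up to 0.06 more or less, as the wheel was clamped on the shaft differently each time, so feel for it. Drag holds the drum where it is left; some 1.5 N at the handle turns it.
- wheel_top (a point): Top of the wheel, where the pawl's nose engages (fixed to the frame, 175 mm above the bench). 12 teeth, 0.5236 rad apart, tip radius 60 mm, root 50 mm, steep on the side that at the top faces +y, sloping on the other. With the wheel 0 to 0.15 rad short of touching, the nose fits fully into the gap; turned past touching, it lands on the tooth.
- crank_grip (a point): Middle of the crank's black handle: 26 mm in diameter, 56 mm long, along the winch's x, free to spin, 85 mm from the axle. The crank's lean from upright towards +y is joint drum minus 0.5236 rad. Once the tooth bears on the pawl it stops hard; 10 N here is some 15 N on the tooth, which is firm from 6 N and spoilt by more than 25 N (6 and 15 N here).
- pawl (a joint): Angle of the red pawl, rad: 0 is fully down (on its own stop, 2 mm above the wheel's root), growing as it is lifted, to 0.5. It clears the teeth above 0.12. Its pivot is stiff: it stays where it is left; about 4 N at its ball lifts it and 2 N pushes it down.
- pawl_knob (a point): Centre of the black ball (28 mm in diameter, on a 10 mm thick stem) on the pawl. With the pawl down it is 215 mm above the bench, 12 mm to the winch's +y of the axle, in the wheel's plane. The pawl's pivot (along the winch's x) lies 73 mm farther to +y and 36 mm lower; its 7 mm wide nose lies under the ball's -y side.
- glue_mid (a point): Centre of a yellow glue bottle, 58 mm in diameter, 160 mm tall, standing; not to be moved.
- tin_mid (a point): Centre of a blue tin, 80 mm in diameter, 70 mm tall, standing; not to be moved.
- offcut_mid (a point): Centre of a brown wooden offcut, 60 by 120 by 38 mm, lying beside the winch; not to be moved.

How it is judged:
By the outcome, as a careful person would: the job done as asked, in the order asked, and still so for the second after the job is handed in, with the robot touching nothing.
It also fails if it takes over 72 s, if anything falls off the work surface, if the arm or the gripper's body presses on something with over 40 N, if the wrist force passes 120 N, or if a joint passes its speed limit or range.

### The arm

A 7-joint arm with a two-finger parallel gripper is mounted at the origin on the work surface. World frame = base frame: x ahead of the robot, y to its left, z up, the work surface at z = 0. Lengths are in mm, angles in rad, forces in N, time in s.
With the tool pointing down it reaches from about 425 to 950 mm from the base axis. Payload 4.7 kg.
Tool frame: the origin (TCP) lies at the centre of the arm's flange, where the gripper is bolted on; the fingertips stand bot.tips_ahead ahead of it and the grasp point (between the pads) lies 155 mm ahead of it (bot.tips_ahead is the distance from the TCP to the fingertips, in mm); z points along the fingers, y is the line along which they close (so a half turn about z gives the same grasp; the last joint's range is limited). The gripper opens to 85 mm and grips with 20 to 120 N. Pads are 22 mm wide; open, the fingers measure 114 mm over their backs; the gripper's body (76 mm by 85 mm) begins 54 mm behind the grasp point. The pads swing forward as they close: fully open they stand 13 mm farther back than shut.
Start: joints at [1.201, 0.469, -0.049, 1.532, 0.024, 1.141, -0.082], TCP at [225.648, -636.171, 404.735] pointing down, gripper open.
Joint ranges: [-2.59, 2.59], [-0.33, 1.99], [-1.39, 1.29], [0.1, 2.45], [-1.04, 4.18], [0.21, 1.99], [-2.66, 2.66]. Speed limits (rad/s): [2.57, 2.57, 3.14, 3.14, 3.14, 3.14, 3.14].

### API

Orientations are given as a unit quaternion [w, x, y, z].
In Python, from cell import bot, jaws, solver, cams gives the robot as it stands. Calls block until the motion is done:
- bot.move_ptp(position, orientation): joint-space move of the TCP to a pose.
- bot.move_linear(position, attitude=None, v=150, contact_N=None): straight line of the TCP; attitude=None keeps the orientation; v is the mean speed in mm/s. With contact_N (N) it stops when the force on the tool has changed by that much, and returns True; else False.
- bot.goto_joints(angles): joint-space move.
- jaws.open_gripper() and jaws.clamp(grasp_force=None): open the fingers fully, or close them until they stop; grasp_force is the grip in N (None keeps the last).
- bot.wait(seconds).
- solver.inverse_kinematics(position, orientation): joint angles nearest the present ones, or None.
- cams.capture(name): name is "side" or "top"; returns (picture, depth): 384x512x3 uint8, red, green, blue; 384x512 float32, mm along the optical axis (not along the pixel's ray), 0 where there is no reading.
- cams.camera_params(name): a dict with "K" (3x3 intrinsics, pixels), "dist" ([k1, k2, p1, p2, k3] as OpenCV has them; the pictures are not rectified), "pose" (4x4, takes a point from camera to world coordinates). Camera axes: x right, y down, z forward; pixel columns grow to the right and rows downward; lengths in mm; the calibration is good to about 2 mm. A picture is of the moment at which its call begins. camera_params takes no time and is no camera call.
A pose or a line that the arm cannot do raises bot.PlanningError and nothing moves.
- bot.finish_job(): hands the job in; it is judged then, once.
Readings, each from a call of its own:
- bot.current_t(): time.
- bot.current_joint_positions(): joint angles.
- bot.current_joint_velocities(): joint speeds.
- bot.current_effort(): joint torques, N m.
- bot.current_ee_pos(): TCP position.
- bot.current_tool_rot(): TCP orientation.
- bot.current_contact_force(): force on the tool from outside, world axes, zero at the start.
- bot.current_ft_torque(): the same for the moment, N m.
- bot.current_width(): finger opening in mm.
- bot.current_grip_force(): force on a finger pad.
Only numpy, scipy, OpenCV 4.12 (cv2) and the standard library are available. Lean on these libraries where they do the work, as an engineer would, in place of code of your own. Each camera call takes 0.05 s, during which the arm holds its last target. There are 200 camera calls.

## Working session

There is one attempt and no reset: what is moved stays moved. The work goes in short steps, each a Python script; the robot and the scene stay as the last script left them, time stands still between calls to the robot, and variables do not carry over. Pictures are saved under pics/ and viewed, at most 10 in all, crops included, and the job is handed in when it is done.

```bash
mkdir -p pics; ls; python3 - <<'E'
from cell import bot,jaws,solver,cams
import cv2,numpy as np
for n in("side","top"):
    p,d=cams.capture(n); cv2.imwrite(f"pics/{n}0.png",p[:,:,::-1]); np.savez(f"{n}0.npz",p=p,d=d)
    c=cams.camera_params(n); print(n,np.round(c["K"],1).tolist(),c["dist"],np.round(c["pose"],3).tolist())
print(bot.tips_ahead,bot.current_tool_rot(),bot.current_t())
E
```

```text
pics
side [[364.1, 0.0, 247.6], [0.0, 364.1, 195.7], [0.0, 0.0, 1.0]] [-0.01993803  0.          0.          0.          0.        ] [[-0.871, -0.22, 0.44, 89.243], [-0.491, 0.429, -0.758, 833.876], [-0.022, -0.876, -0.482, 670.027], [0.0, 0.0, 0.0, 1.0]]
top [[362.5, 0.0, 258.7], [0.0, 362.5, 186.7], [0.0, 0.0, 1.0]] [0.00708052 0.         0.         0.         0.        ] [[0.01, -0.994, 0.112, 422.745], [-1.0, -0.011, -0.006, -4.788], [0.007, -0.112, -0.994, 1181.586], [0.0, 0.0, 0.0, 1.0]]
173.4 [-9.07692314e-04  9.85515290e-01  1.69584105e-01 -1.46081683e-04] 0.1
```

View pics/side0.png

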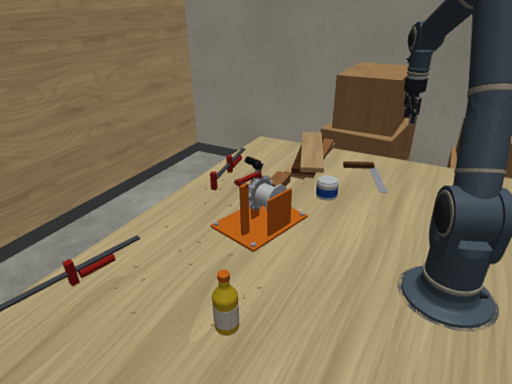

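View pics/top0.png

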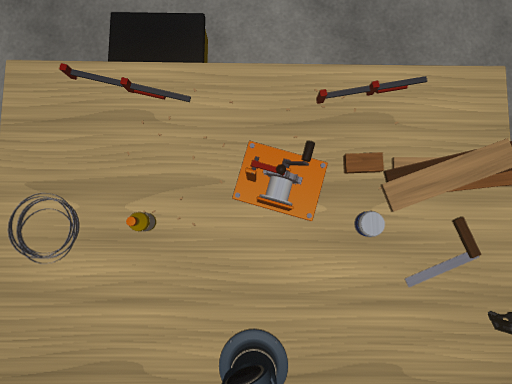

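The side view shows the winch plate at about (260,220), with the crank handle near (254,162) and the bottle at (226,305). In the top view the plate is centred near (280,180), the ball is at (281,168) and the handle at (308,150). The tin is at (370,223), the offcut at (363,162) and the bottle at (140,221). The winch's +x points roughly up in the picture, +y to the left.

```bash
cat > h.py <<'E'
from cell import bot,jaws,solver,cams
import cv2,numpy as np
def ray(n,uv):
    c=cams.camera_params(n); q=cv2.undistortPoints(np.float64([[uv]]),c["K"],c["dist"])[0,0]
    T=c["pose"]; d=T[:3,:3]@[q[0],q[1],1]; return T[:3,3],d
def onz(n,uv,z):
    o,d=ray(n,uv); return o+d*(z-o[2])/d[2]
def cross(a,b):  # nearest points of two rays
    (o1,d1),(o2,d2)=ray("top",a),ray("side",b)
    s=np.linalg.lstsq(np.c_[d1,-d2],o2-o1,rcond=None)[0]; p,q=o1+s[0]*d1,o2+s[1]*d2
    return (p+q)/2,np.linalg.norm(p-q)
def project(n,P):
    c=cams.camera_params(n); W=np.linalg.inv(c["pose"])
    return cv2.projectPoints(np.float64([P]),cv2.Rodrigues(W[:3,:3])[0],W[:3,3],c["K"],c["dist"])[0][0,0]
E
python3 - <<'E'
from h import *
D={n:np.load(n+"0.npz")["p"] for n in("top","side")}
for n,box in(("top",(225,130,340,235)),("side",(200,140,320,255))):
    h=cv2.cvtColor(D[n],cv2.COLOR_RGB2HSV); m=cv2.inRange(h,(6,200,120),(16,255,255))
    k=np.zeros_like(m); k[box[1]:box[3],box[0]:box[2]]=1; m*=k
    pts=cv2.findNonZero(m); hull=cv2.convexHull(pts)
    if n=="top":
        w=np.float32([onz("top",p[0]+0.0,12)[:2] for p in hull]); r=cv2.minAreaRect(w); print("plate",r)
        b=cv2.boxPoints(r);print(b)
    g=D[n].max(2)<45; g=(g*255).astype(np.uint8)*k
    nn,l,s,c=cv2.connectedComponentsWithStats(g)
    for i in range(1,nn):
        if s[i,4]>15: print(n,"dark",s[i].tolist(),c[i].round(1))
t=D["top"][130:225,230:335]; s=D["side"][145:250,205:310]
cv2.imwrite("pics/zoom.png",np.hstack([cv2.resize(x,(400,400),interpolation=cv2.INTER_CUBIC) for x in(t,s)])[:,:,::-1])
E
```

```text
plate ((576.3969116210938, -80.57022094726562), (267.62115478515625, 198.1925048828125), 74.67390441894531)
[[ 445.457    -183.42975 ]
 [ 636.6012   -235.81448 ]
 [ 707.3368     22.289307]
 [ 516.1926     74.67404 ]]
top dark [302, 141, 13, 21, 141] [308.2 150.5]
top dark [287, 162, 19, 3, 42] [296.  163.2]
top dark [277, 164, 9, 11, 63] [280.9 169.1]
side dark [245, 157, 18, 13, 119] [253.8 162.8]
side dark [292, 169, 8, 4, 30] [295.3 170.6]
```

View pics/zoom.png

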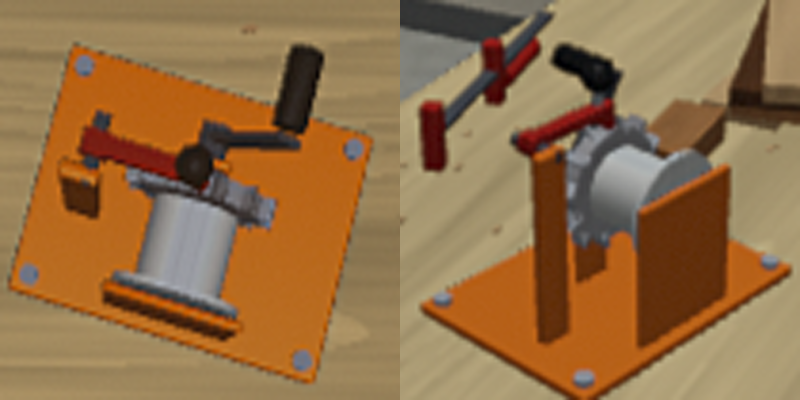

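```bash
cat >> h.py <<'E'
C=np.array([576.4,-80.6]); YAW=np.radians(-15.33)
EX=np.array([np.cos(YAW),np.sin(YAW),0]); EY=np.array([-EX[1],EX[0],0]); EZ=np.array([0,0,1.])
def W(x,y,z): return np.r_[C,0]+x*EX+y*EY+z*EZ
def L(p): p=np.asarray(p)-np.r_[C,0]; return np.array([p@EX,p@EY,p[2]])
E
python3 - <<'E'
from h import *
print("ball W",W(0,12,215),"top px",project("top",W(0,12,215)),"ray",L(onz("top",(280.9,169.1),215)))
lean=-.6; P=W(76,85*np.sin(lean),115+85*np.cos(lean)); print("handle",P,project("top",P),project("side",P),project("side",W(0,12,215)))
print("handle ray local",L(onz("top",(308.2,150.5),185)))
print("corners",[project("side",W(a*100,b*135,12)).round(1).tolist() for a in(-1,1) for b in(-1,1)])
from scipy.spatial.transform import Rotation as R
for s in(0,1):
  # tool z down, tool y along +-EY (handle) or EX
  for nm,y in(("jawsY",EY),("jawsX",EX)):
    y=y*(1-2*s); z=-EZ; x=np.cross(y,z); q=R.from_matrix(np.c_[x,y,z]).as_quat()[[3,0,1,2]]
    for p in (W(0,12,215),W(76,-48,185),W(76,50,185)):
        print(nm,s,np.round(q,4),np.round(solver.inverse_kinematics(p+155*EZ,q),2) if solver.inverse_kinematics(p+155*EZ,q) is not None else None)
E
```

```text
ball W [579.57253666 -69.02697053 215.        ] top px [280.48961409 169.18889277] ray [  0.5387441   10.99965064 215.        ]
handle [ 637.00713162 -146.97965207  185.15352727] [307.68282866 150.91827673] [252.24773569 160.85002357] [256.2543119  164.26074586]
handle ray local [ 77.58751426 -49.09071542 185.        ]
corners [[307.7, 213.7], [252.8, 248.8], [264.5, 194.7], [209.3, 223.6]]
jawsY 0 [-0.      0.1334  0.9911  0.    ] [ 0.62  0.46 -0.76  1.76  0.36  1.06  1.03]
jawsY 0 [-0.      0.1334  0.9911  0.    ] [ 0.65  0.59 -0.71  1.63  0.43  1.08  1.12]
jawsY 0 [-0.      0.1334  0.9911  0.    ] [ 0.54  0.64 -0.79  1.59  0.49  1.12  0.93]
jawsX 0 [ 0.      0.7951  0.6065 -0.    ] [ 0.5   0.42 -0.6   1.77  0.27  1.04 -0.46]
jawsX 0 [ 0.      0.7951  0.6065 -0.    ] [ 0.53  0.55 -0.53  1.63  0.31  1.05 -0.36]
jawsX 0 [ 0.      0.7951  0.6065 -0.    ] [ 0.44  0.59 -0.62  1.6   0.38  1.08 -0.55]
jawsY 1 [ 0.      0.9911 -0.1334  0.    ] [ 0.29  0.37 -0.31  1.78  0.13  1.01 -1.91]
jawsY 1 [ 0.      0.9911 -0.1334  0.    ] [ 0.29  0.5  -0.17  1.65  0.1   1.   -1.76]
jawsY 1 [ 0.      0.9911 -0.1334  0.    ] [ 0.19  0.52 -0.25  1.62  0.15  1.02 -1.94]
jawsX 1 [-0.     -0.6065  0.7951 -0.    ] [ 0.85  0.64 -1.18  1.75  0.63  1.19  2.37]
jawsX 1 [-0.     -0.6065  0.7951 -0.    ] [ 0.88  0.8  -1.18  1.61  0.77  1.26  2.44]
jawsX 1 [-0.     -0.6065  0.7951 -0.    ] [ 0.72  0.82 -1.18  1.58  0.78  1.28  2.29]
```

```bash
cat >> h.py <<'E'
QY=np.array([0,.1334,.9911,0]);QY/=np.linalg.norm(QY)
QX=np.array([0,.7951,.6065,0]);QX/=np.linalg.norm(QX)
def ball(th,dz=0): return W(0,85-73*np.cos(th)+36*np.sin(th),179+36*np.cos(th)+73*np.sin(th)+dz)
T=155*EZ
def grip(): return L(bot.current_ee_pos()-T).round(1)
def F(): f=bot.current_contact_force(); return np.round([f@EX,f@EY,f[2]],1)
def snap(nm):
    for n in("side","top"):
        p,d=cams.capture(n); np.savez(f"{n}{nm}.npz",p=p,d=d); cv2.imwrite(f"pics/{n}{nm}.png",p[:,:,::-1])
E
python3 - <<'E'
from h import *
bot.move_ptp(ball(0,60)+T,QX); print(bot.current_t(),grip(),F())
print(bot.move_linear(ball(0,3)+T,v=80,contact_N=8),F(),grip())
jaws.clamp(20); print(bot.current_width(),bot.current_grip_force(),F(),bot.tips_ahead)
for th in(.08,.16,.24,.31):
    bot.move_linear(ball(th,3)+T,v=40); print(th,F(),grip(),bot.current_width())
snap("1"); print(bot.current_t())
E
```

```text
2.4833 [  0.4  10.5 274.8] [-0.3 -0.4 -0.4]
False [ 0.1 -0.  -1.2] [2.000e-01 1.220e+01 2.184e+02]
26.040749463722182 19.608769118785858 [-4.8 -1.   5.5] 173.4
0.08 [-5.4 -2.3  1. ] [ -0.5  14.8 223.4] 26.427826238313408
0.16 [-4.8 -2.3 -1.6] [ -0.5  18.8 229.2] 26.40190551056246
0.24 [-6.4 -2.8 -0. ] [ -0.5  23.2 234.7] 26.12332328352918
0.31 [-5.7 -1.6 -0.3] [ -0.5  27.3 239.1] 26.347208946756492
5.2667
```

```bash
cat >> h.py <<'E'
def crank(dr,dz=0,x=80):
    a=dr-.5236; return W(x,85*np.sin(a)-.7,115+85*np.cos(a)+dz)
E
python3 - <<'E'
from h import *
jaws.open_gripper(); p=ball(.31,70)+T
bot.move_linear(p,v=150)
bot.move_ptp(crank(-.0775,70)+T,QY); snap("2")
print(bot.move_linear(crank(-.0775)+T,v=100,contact_N=8),F(),grip())
jaws.clamp(25); print(bot.current_width(),F(),grip(),bot.current_t())
for dr in np.linspace(-.0775,.975,8)[1:]:
    bot.move_linear(crank(dr)+T,v=50); print(round(dr,3),F(),grip())
print(bot.current_t(),bot.current_width()); snap("3")
t=cv2.imread("pics/top3.png")[130:225,230:335]; s=cv2.imread("pics/side3.png")[145:250,205:310]
cv2.imwrite("pics/zoom3.png",np.hstack([cv2.resize(x,(400,400),interpolation=cv2.INTER_CUBIC) for x in(t,s)]))
E
```

```text
False [ 1.1 -0.1 -0.7] [ 80.3 -48.5 185.7]
25.08826526458414 [-0.8 -0.   1. ] [ 80.  -48.8 185.4] 9.3667
0.073 [-0.4 -0.1  3.9] [ 80.  -36.6 192.5]
0.223 [-2.3 -0.5  5.1] [ 80.  -24.7 197. ]
0.374 [-1.3  0.   5.9] [ 80.  -12.2 199.7]
0.524 [0.2 1.  4.8] [ 80.    0.5 200.5]
0.674 [0.3 2.6 5.8] [ 80.   13.  199.3]
0.825 [0.  3.4 5.3] [ 80.   25.1 196.4]
0.975 [0.5 4.2 4.3] [ 80.1  36.9 191.7]
12.225 25.374518136020903
```

View pics/zoom3.png

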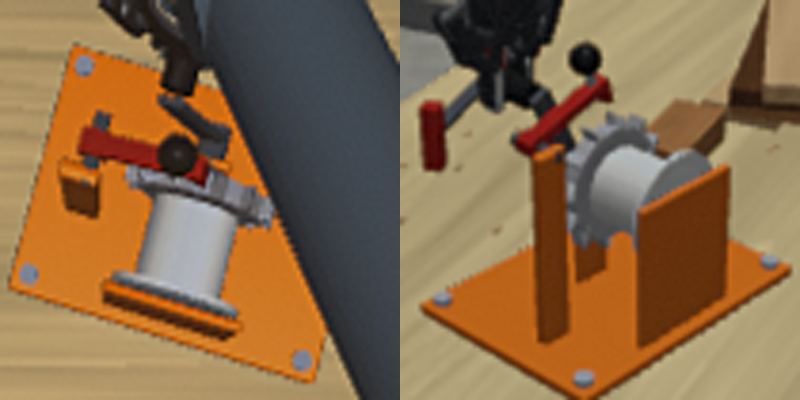

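The pawl is lifted, with the ball at zoom (178,153) top and (585,58) side. The crank is over to +y and held in the gripper. Next I release the handle and push the pawl down with closed tips.

```bash
python3 - <<'E'
from h import *
jaws.open_gripper(); bot.move_linear(bot.current_ee_pos()+90*EZ,v=150)
jaws.clamp(25); print(bot.current_width(),bot.tips_ahead)
S=(bot.tips_ahead+14)*EZ
bot.move_ptp(ball(.33,25)+S,QY)
print(F(),bot.move_linear(ball(.33,-12)+S,v=40,contact_N=1.5),L(bot.current_ee_pos()-S),F())
for th in(.25,.17,.09,.03,-.05):
    r=bot.move_linear(ball(th)+S,v=25,contact_N=9); p=L(bot.current_ee_pos()-S)
    print(th,r,p.round(1),"ball z by th",round(ball(th)[2],1),F())
    if r: break
bot.wait(.2); print(F(),L(bot.current_ee_pos()-S).round(1),bot.current_t())
bot.move_linear(bot.current_ee_pos()+60*EZ,v=100); bot.move_linear(bot.current_ee_pos()-200*EX+40*EZ,v=250); snap("4"); print(bot.current_t())
for n in("top","side"):print(project(n,ball(0)),project(n,ball(.1)))
t=cv2.imread("pics/top4.png")[130:225,230:335]; s=cv2.imread("pics/side4.png")[145:250,205:310]
cv2.imwrite("pics/zoom4.png",np.hstack([cv2.resize(x,(400,400),interpolation=cv2.INTER_CUBIC) for x in(t,s)]))
E
```

```text
-0.03944254261473548 173.4
[-0.3  0.3  0.4] True [1.82943453e-01 2.65910154e+01 2.33307423e+02] [ 0.6 -0.4  0. ]
0.25 False [-1.000e-01  2.310e+01  2.317e+02] ball z by th 231.9 [0.3 0.8 0.4]
0.17 False [  0.   18.8 226.5] ball z by th 226.8 [-0.8 -0.6 -0.2]
0.09 False [  0.   15.5 221. ] ball z by th 221.4 [-0.3  0.7  0.8]
0.03 False [ -0.   13.1 216.8] ball z by th 217.2 [-0.3 -0.2 -0.3]
-0.05 True [-1.000e-01  1.210e+01  2.147e+02] ball z by th 211.3 [-1.  -0.5  5. ]
[-1.2 -0.   5.8] [-1.000e-01  1.210e+01  2.147e+02] 17.5
19.325
[280.48961409 169.18889277] [279.24439888 168.36374441]
[256.2543119  164.26074586] [255.33788814 162.51979492]
```

View pics/zoom4.png

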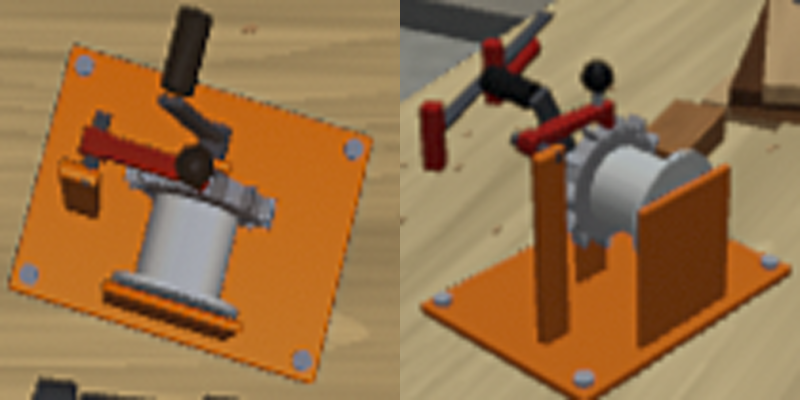

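The ball sits at zoom (193,165) top and (597,75) side, which matches the pawl-down prediction. The crank is left at +y. I'll press the pawl once more to confirm it's seated, then lean on the crank with the closed fingers.

```bash
python3 - <<'E'
from h import *
S=(bot.tips_ahead+14)*EZ
bot.move_linear(ball(0,40)+S,v=200); bot.move_linear(ball(0,5)+S,v=60)
print(bot.move_linear(ball(0,-8)+S,v=15,contact_N=12),F(),L(bot.current_ee_pos()-S).round(1))
bot.wait(.2); print(F()); bot.move_linear(bot.current_ee_pos()+50*EZ,v=100)
# lean
a=.45; tan=np.cos(a)*EY-np.sin(a)*EZ; K=bot.tips_ahead*EZ
start=W(80,36.9-27.5-8,115+85*np.cos(a)-10)+K
bot.move_linear(start+60*EZ,v=200); bot.move_linear(start,v=80); bot.wait(.2); f0=bot.current_contact_force()
ft=lambda:-float((bot.current_contact_force()-f0)@tan)
r=bot.move_linear(start+25*tan,v=8,contact_N=5); p=bot.current_ee_pos(); print("touch",r,L(p-K).round(1),"t",ft(),F(),bot.current_t())
cmd=np.array(p)
for i in range(40):
    bot.wait(.05); f=ft(); print(round(f,1),end=" ")
    if f>=9: break
    cmd=cmd+tan*.25; bot.move_linear(cmd,v=5)
h=[]
for i in range(10): bot.wait(.1); h.append(round(ft(),1))
print("\nhold",h,F(),L(bot.current_ee_pos()-K).round(1),bot.current_t())
E
```

```text
True [-1.2 -1.   4.9] [1.000e-01 1.220e+01 2.147e+02]
[-1.5 -0.3  6.2]
touch True [ 80.   18.3 171.6] t -0.18595434274329145 [ 0.2 -0.1 -0.1] 26.575
-0.3 -0.1 -1.5 0.1 0.2 1.8 2.2 3.7 5.1 5.0 5.0 5.9 4.9 6.5 6.1 7.5 7.1 6.5 7.7 7.8 8.2 9.1 
hold [8.7, 8.0, 7.6, 8.8, 8.3, 8.3, 8.0, 8.6, 9.4, 9.1] [ -1.2 -10.3   0.2] [ 80.3  20.2 168.6] 34.0667
```

```bash
python3 - <<'E'
from h import *
a=.55; tan=np.cos(a)*EY-np.sin(a)*EZ
ft=lambda:-float(bot.current_contact_force()@tan)
cmd=np.array(bot.current_ee_pos()); f=ft(); print(f)
for i in range(12):
    if np.mean([ft() for _ in range(3)])>=9.5: break
    cmd=cmd+.3*tan; bot.move_linear(cmd,v=5); bot.wait(.1); print(round(ft(),1),end=" ")
h=[]
for i in range(8): bot.wait(.1); h.append(round(ft(),1))
print("\nhold",h,F(),bot.current_t())
bot.move_linear(cmd-25*tan,v=25); bot.move_linear(bot.current_ee_pos()+110*EZ,v=120)
bot.move_linear(bot.current_ee_pos()-260*EX+0*EZ,v=250); print(F(),bot.current_t()); snap("5")
for dr in(1.0,1.05,1.1):
    b=dr-.5236; print(dr,project("top",W(76,85*np.sin(b)-.7,115+85*np.cos(b))))
g=(np.load("top5.npz")["p"].max(2)<45).astype(np.uint8); g[:,:225]=0;g[185:]=0
n,l,s,c=cv2.connectedComponentsWithStats(g); print([(c[i].round(1),s[i,4]) for i in range(1,n) if s[i,4]>30 and s[i,0]<340 and 125<s[i,1]])
cv2.imwrite("pics/zoom5.png",np.hstack([cv2.resize(cv2.imread(f"pics/{n}5.png")[b:b+120,a:a+120],(400,400),interpolation=cv2.INTER_CUBIC) for n,a,b in(("top",225,120),("side",200,140))]))
E
```

```text
8.867671942797523
5.0 6.7 6.2 6.3 6.3 7.2 6.9 6.8 7.2 8.4 7.8 9.0 
hold [9.0, 9.6, 8.9, 7.7, 8.3, 9.2, 9.0, 10.0] [ -2.  -10.2   2.5] 39.5083
[ 0.3  0.2 -0.9] 42.9167
1.0 [278.11857029 142.14432598]
1.05 [276.79100848 141.95504876]
1.1 [275.50217263 141.79223478]
[(array([276.3, 141.4]), np.int32(117)), (array([281. , 169.1]), np.int32(61))]
```

View pics/zoom5.png

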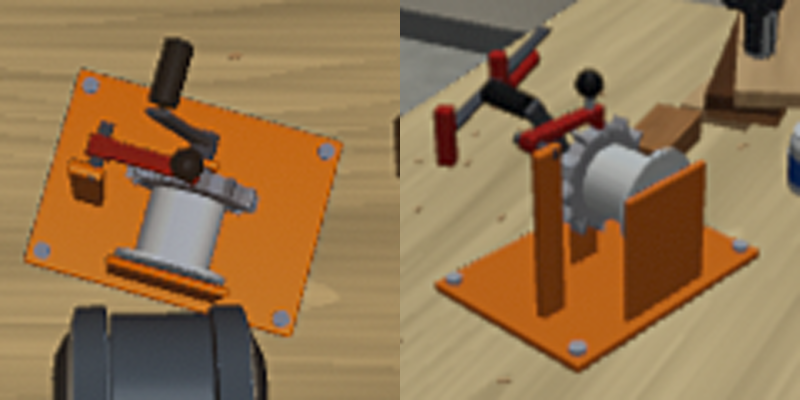

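The ball is at top pixel (281,169), so the pawl is fully down. The handle is at (276.3,141.4), which puts the drum at about 1.07. The robot is clear.

```bash
python3 -c "
from cell import bot
print(bot.finish_job())"
```

```text
the job is handed in; nothing more can be done
None
```

I've handed the job in at about 43 s: the drum is two teeth back (about 1.07 rad), the pawl is fully down, the crank was leaned on with about 9 N, held about 1 s and let go, and the arm came near none of the bottle, tin or offcut, though I didn't re-measure them at the end.

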